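# Fetch a dropped shaft collar from under the mill guard with the hooked rod

### The job

A brass shaft collar has dropped onto the drip tray under the bolted-on clear guard of the mill drive and rolled up against the drive's base plate, where no gripper gets in. Take the hooked rod from its rest, reach in with it under the front pane, hook the collar and draw it out over the tray's front lip until it lies flat on the open worktop in front, wholly off the tray; then lay the rod back in its rest as it was, tip down and to the same side. Feel your way lightly, for the rod is seldom quite straight: never bear hard on the tray, guard or collar with it, touch these with nothing but the rod, and leave the dropper bottle and the leaf cup alone.

Things in the scene. Friction and masses are not known exactly. Their poses are not given: they have to be found in the camera images.
- guard: Fixed clear hood (190 mm wide, 215 deep, 154 high, aluminium corner posts, clear roof) on a steel drip tray. Origin: on the worktop under the middle of the front pane. +x points into the hood, y along its width, z up; the open front looks along -x. The opening is 160 mm wide (y -80 to +80) and reaches from the tray up to the pane's lower edge, 100 mm above the worktop.
- lip_mid (a point): Middle of the crest of the low lip across the front of the steel tray, 6 mm above the worktop, 29 mm in front of the pane; axes as guard. Behind it (+x) a ramp 8 mm long goes down to the tray floor, which is 3 mm above the worktop; in front of it (-x) a ramp 16 mm long goes down to the worktop, where the tray ends. The lip is as wide as the hood.
- shaft_end (a point): Front end of the shaft stub of the white motor box in the hood: 101 mm behind the pane, on the middle line, 72 mm above the worktop, 31 mm in diameter. The motor's dark base plate fills the hood's width from 82 mm behind the pane on, its top 15 mm above the worktop. The collar lies in front of the plate's edge, too near (4 to 8 mm) for the rod's tip to go down behind it.
- collar_mid (a point): Centre of the dropped brass shaft collar: a ring of 36 mm outside diameter, 12 mm thick, with a 14 mm through hole, about 60 to 105 g, lying flat on the tray floor. The point is half-way up on the axis of the hole (9 mm above the worktop at the start, 6 mm when the collar lies on the worktop); z is the axis of the hole.
- collar: The same collar; origin at the centre of its underside.
- rod_grip (a point): Centre of the rod's orange handle: flat-sided, 100 mm along x, 14 wide (y), 22 high (z); x towards the hook, z up. An 8 mm steel rod, its axis 6 mm higher than this point, runs on to x = 200 mm, then straight down to a blunt 8 mm tip, 38 mm below this point. A stiff knuckle at x = 94 mm is seldom straight: the tip stands up to 8 mm to either side and 4 mm high or low (then 2 mm short or long), and stays so.
- rod_eye (a point): Eye at the rear end of the hooked rod, 107 mm behind rod_grip (-x).
- hook_rod: The hooked rod (185 g, balanced about 45 mm to +x of rod_grip); axes as at rod_grip, origin 6 mm above it on the rod's axis. It may lie rolled by up to 0.2 rad in its rest; flat fingers straighten it. Gripped by the handle, it gives 1 to 2 mm at the tip under a push of 3 N.
- rest_mid (a point): Middle of the fixed grey rod rest, where the rod's handle centre (rod_grip) lies, 60 mm above the worktop; x along the lying rod towards its hook, z up. Base 190 x 60 mm, 8 mm thick. Two posts, 10 mm thick, 44 mm wide, at x = -74 and +74 mm carry the rod in V mouths that open upward (45 degree sides, 32 mm wide at the top, 17 mm above this point). Between the posts all is free.
- dropper: White dropper bottle with a red cap, 33 mm diameter, 94 mm high, loose; origin at the centre of its underside. To be left alone.
- leaf_cup: Clear sample cup with chopped green leaf, 51 mm diameter, 64 mm high, loose; origin at the centre of its underside. To be left alone.

How it is judged:
On the way, in this order (a step that is already met when the one before it is completed fails the run):
1. the rod draws the collar away from the base plate (x of collar_mid in the frame of guard below 0.035 m and contact force between hook_rod and collar above 0.05 N), for 0.05 s.
2. the collar lies on the worktop, wholly off the tray (x of collar_mid in the frame of guard between -0.2 and -0.066 m and y of collar_mid in the frame of guard between -0.12 and 0.12 m and height (world z) of collar_mid between 0.003 and 0.008 m and angle between collar_mid's own z axis and vertical below 0.1 rad), for 0.2 s.
At the end, for the whole second after the job is handed in: The collar lies flat and still on the worktop, wholly off the tray (centre 66 to 200 mm in front of the pane, within 120 mm of the opening's middle line); the rod lies released and still in both mouths of its rest, within 20 mm and 0.12 rad of the rest, hook to the same side, tip down (all of step 2 and distance between rod_grip and rest_mid below 0.02 m and angle between the x axis of hook_rod and the x axis of rest_mid, either way round below 0.12 rad and x of rod_eye in the frame of rest_mid below -0.08 m and angle between hook_rod's own z axis and vertical below 0.3 rad and linear speed of each of collar, hook_rod below 0.01 m/s and contact force between the fingers and hook_rod below 0.05 N); the robot touches nothing.
It fails at once if the rod bears on the tray or guard with more than 12 N (contact force between hook_rod and guard above 12 N).
It fails at once if the rod bears on the collar with more than 12 N (contact force between hook_rod and collar above 12 N).
It fails at once if the robot itself touches the collar, the guard or its tray (contact force between any of the arm, the fingers and collar above 0.3 N or contact force between any of the arm, the fingers and guard above 1 N).
It fails at once if the dropper bottle or the leaf cup is shifted or tipped (distance of any of dropper, leaf_cup from where it was at the start of the episode above 0.015 m or angle between any of dropper, leaf_cup's own z axis and vertical above 0.3 rad).
It also fails if it takes over 72 s, if anything falls off the work surface, if the arm or the gripper's body presses on something with over 40 N, if the wrist force passes 120 N, or if a joint passes its speed limit or range.

### The arm

A 6-joint arm with a two-finger parallel gripper is mounted at the origin on a cart in front of the work surface, level with it; the furniture and walls round the work are solid. World frame = base frame: x ahead of the robot, y to its left, z up, the work surface at z = 0. Lengths are in m, angles in rad, forces in N, time in s.
With the tool pointing down it reaches from about 0.325 to 0.775 m from the base axis. Payload 9.3 kg.
Tool frame: the origin (TCP) lies on the centre line of the jaws, within the pads' length; the fingertips stand 8 mm ahead of it and the grasp point (between the pads) lies 11 mm behind it (ctrl.nose_length is the distance from the TCP to the fingertips, in m); z points along the fingers, y is the line along which they close (so a half turn about z gives the same grasp; the last joint's range is limited). The gripper opens to 85 mm and grips with 20 to 120 N. Pads are 22 mm wide; open, the fingers measure 114 mm over their backs; the gripper's body (76 mm by 85 mm) begins 54 mm behind the grasp point. The pads swing forward as they close: fully open they stand 13 mm farther back than shut.
Start: joints at [0.949, 0.259, 0.021, 1.334, 0, 1.418], TCP at [0.248, 0.491, 0.239] pointing down, gripper open.
Joint ranges: [-3.04, 3.04], [-0.91, 1.82], [-1.04, 1.36], [-1.92, 1.95], [-1.52, 1.45], [-3.14, 3.14]. Speed limits (rad/s): [2.22, 2.22, 2.79, 3.14, 3.14, 3.14].

### API

Orientations are given as a unit quaternion [x, y, z, w].
In Python, from plant import ctrl, viewer, recognise, trace gives the robot as it stands.
- The arm moves only by the tool arm_command, never from a script. Its argument "rows" is a list of rows, each an object with "grip": the opening, from 0 (shut) to 1 (fully open); "xyz": the shift along the tool's x, y, z in cm, a list of three; "delta_rot": the turn, a rotation vector about the tool's x, y, z in rad, a list of three. A call has 1 to 20 rows; each row is the pose to reach, as a shift and turn from the pose commanded when the call began, along the tool's axes at that moment; what a row does not reach only later rows make up. A row lasts 1/8 s, in which the tool goes at most 62.5 mm and 10.7 degrees, less where a joint would pass 70% of its speed; a pose out of reach is approached as far as the arm can. A call with a gripper value outside its range is refused whole. The fingers move at their own pace and stop on an object; "force" is the grip in N (left out, the last holds). Time passes only in rows, so rows that repeat a pose let the fingers close. It gives the time, the measured TCP pose, the force, the opening and the grip force at its end, in the units of the state.
- ctrl.observe(): the state, without advancing time (a new reading comes with each control period).
- viewer.read_camera(name): name is "scene" or "top"; returns the picture (420x560x3 uint8, blue, green, red); there is no depth.
- viewer.camera_model(name): a dict with "intrinsics" (3x3 intrinsics, pixels), "D" ([k1, k2, p1, p2, k3] as OpenCV has them; the pictures are not rectified), "R" (3x3) and "t" (3): a world point X has camera coordinates R X + t. Camera axes: x right, y down, z forward; pixel columns grow to the right and rows downward; lengths in m; the calibration is good to about 2 mm. A picture is of the moment at which its call begins. camera_model takes no time and is no camera call.
- ctrl.hand_in(): hands the job in; it is judged then, once.
Trained networks look in the newest picture that a camera, given by its name, has taken for a name from the list of things; names that differ only in an ending like _2 or _b are one class to them, and where a whole thing is asked for, a point or a joint stands for the part that bears it (a point fixed in the world has none). Each returns a list of dicts, best first, with "conf" (0 to 1); they miss things now and then, are a little off and sometimes report something else, mostly with a low value. They report only what shows in the picture. A call takes as long as a camera call.
- recognise(camera, query): "xy" ([column, row] in pixels, amid what is visible of it).
- trace(camera, query): "pixels" (420x560 bool, what is visible of it) and "xy" ([column, row] in pixels, amid what is visible of it).
The state is a dict: "t": time; "joints": joint angles; "qd": joint speeds; "joint_efforts": joint torques, N m; "tool_pos": TCP position; "tcp_rot": TCP orientation; "ft_force": force on the tool from outside, world axes, zero at the start; "wrist_torque": the same for the moment, N m; "grip_width": finger opening in m; "finger_force": force on a finger pad.
Only numpy, scipy, OpenCV 4.12 (cv2) and the standard library are available. Lean on these libraries where they do the work, as an engineer would, in place of code of your own. Each camera call takes 0.05 s, during which the arm holds its last target. There are 200 camera calls.

## Working session

There is one attempt and no reset: what is moved stays moved. The work goes in short steps, Python scripts to look and compute and a tool call to move; the robot and the scene stay as the last step left them, time stands still between calls to the robot, and variables do not carry over. Pictures are saved under pics/ and viewed, at most 10 in all, crops included, and the job is handed in when it is done.

Besides the shell and the picture viewer there is one more tool, called after "Emit:" by a JSON object that holds its "name" and its "arguments". arm_command: Moves the arm, as the interface text tells. Its arguments: {"type":"object","properties":{"rows":{"type":"array"},"force":{"type":"number"}},"required":["rows"]}

```bash
mkdir -p pics; cat > h.py <<'E'
import numpy as np, cv2, sys
from plant import ctrl, viewer, recognise, trace
from scipy.spatial.transform import Rotation as Ro
def shot(cam,name=None):
    im=viewer.read_camera(cam)
    if name: cv2.imwrite('pics/'+name,im)
    return im
def model(c):
    m=viewer.camera_model(c); return [np.array(m[k],float) for k in('intrinsics','D','R','t')]
def proj(c,X):
    K,D,R,t=model(c); return cv2.projectPoints(np.atleast_2d(np.array(X,float)),cv2.Rodrigues(R)[0],t,K,D)[0][:,0]
def onz(c,px,z):
    K,D,R,t=model(c); u=cv2.undistortPoints(np.array(px,float).reshape(-1,1,2),K,D)[:,0]
    d=np.c_[u,np.ones(len(u))]@R; o=-R.T@t
    return o+d*((z-o[2])/d[:,2])[:,None]
E
python3 - <<'E'
from h import *
a=shot('scene','s0.png');b=shot('top','t0.png')
for c in('scene','top'):
    K,D,R,t=model(c);print(c,'pos',(-R.T@t).round(3),'fwd',R[2].round(2))
    for q in('guard','lip_mid','shaft_end','collar_mid','rod_grip','rod_eye','rest_mid','dropper','leaf_cup'):
        print(q,[(np.round(r['xy']).tolist(),round(r['conf'],2)) for r in recognise(c,q)][:3])
E
```

```text
scene pos [ 0.548 -0.646  0.696] fwd [-0.03  0.78 -0.63]
guard []
lip_mid [([279.0, 160.0], 0.81)]
shaft_end [([277.0, 159.0], 0.93)]
collar_mid [([215.0, 227.0], 0.52), ([265.0, 183.0], 0.46)]
rod_grip [([347.0, 249.0], 0.9)]
rod_eye [([348.0, 242.0], 0.66)]
rest_mid [([343.0, 272.0], 0.85)]
dropper [([216.0, 226.0], 0.63), ([273.0, 160.0], 0.48)]
leaf_cup [([214.0, 200.0], 0.56)]
top pos [0.364 0.111 0.903] fwd [ 0.19  0.02 -0.98]
guard [([173.0, 226.0], 0.61)]
lip_mid [([176.0, 225.0], 0.81)]
shaft_end [([173.0, 226.0], 0.98)]
collar_mid []
rod_grip [([325.0, 152.0], 0.45)]
rod_eye [([322.0, 154.0], 0.65)]
rest_mid [([330.0, 161.0], 0.94)]
dropper [([297.0, 286.0], 0.6)]
leaf_cup [([247.0, 299.0], 0.82), ([171.0, 226.0], 0.27)]
```

View pics/s0.png

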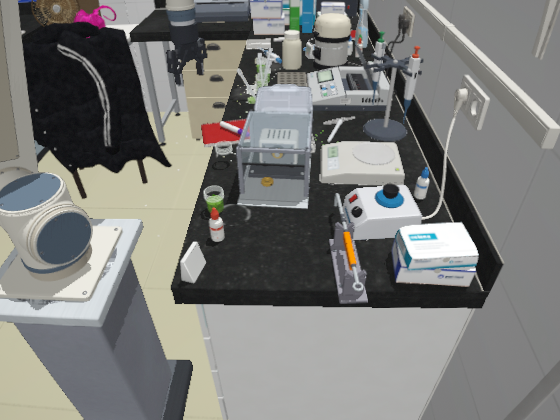

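View pics/t0.png

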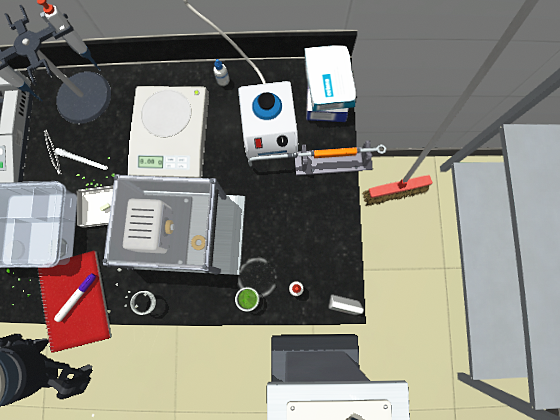

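The guard sits mid-table with its front facing −y (tray lip at top-image column ~225–243, rows 195–275). The collar is at (198,242) in the top image and (267,182) in the scene image. The rod lies at top (340,152) with its eye on the right at (381,149). The cup is at (247,299) and the dropper at (296,289).

```bash
python3 - <<'E'
import cv2
b=cv2.imread('pics/t0.png');a=cv2.imread('pics/s0.png')
cv2.imwrite('pics/t0a.png',cv2.resize(b[130:290,95:255],None,fx=3.7,fy=3.7,interpolation=2))
p=cv2.resize(b[130:190,235:395],None,fx=5,fy=5,interpolation=2)
q=cv2.resize(a[185:305,320:380],(300,600),interpolation=2)
cv2.imwrite('pics/t0b.png',p)
s1=cv2.resize(a[80:210,225:325],(460,598),interpolation=2)
import numpy as np
cv2.imwrite('pics/s0a.png',np.hstack([s1,q[:598]]))
E
```

```text
(no output)
```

View pics/t0a.png

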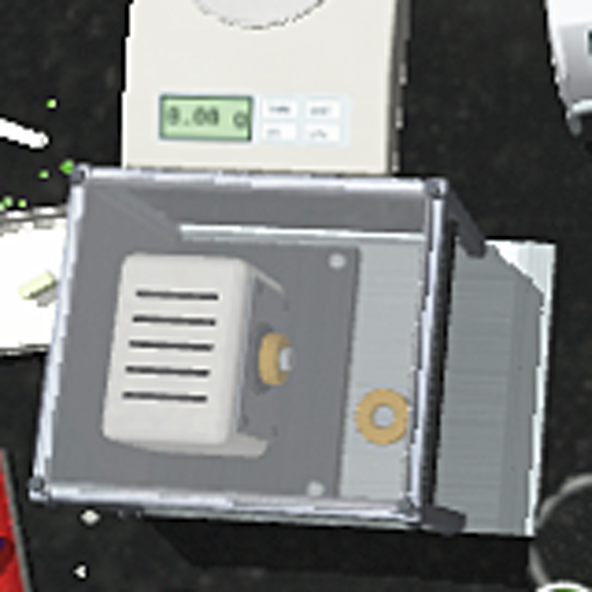

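View pics/t0b.png

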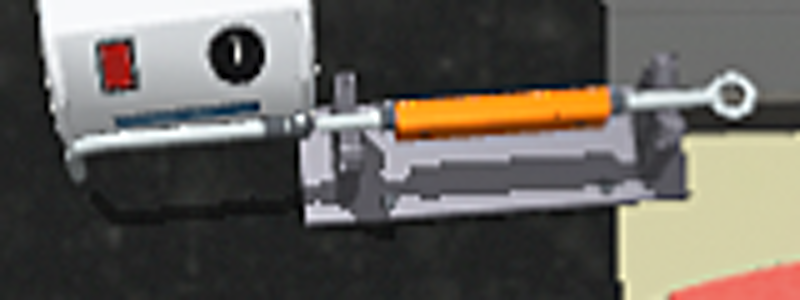

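View pics/s0a.png

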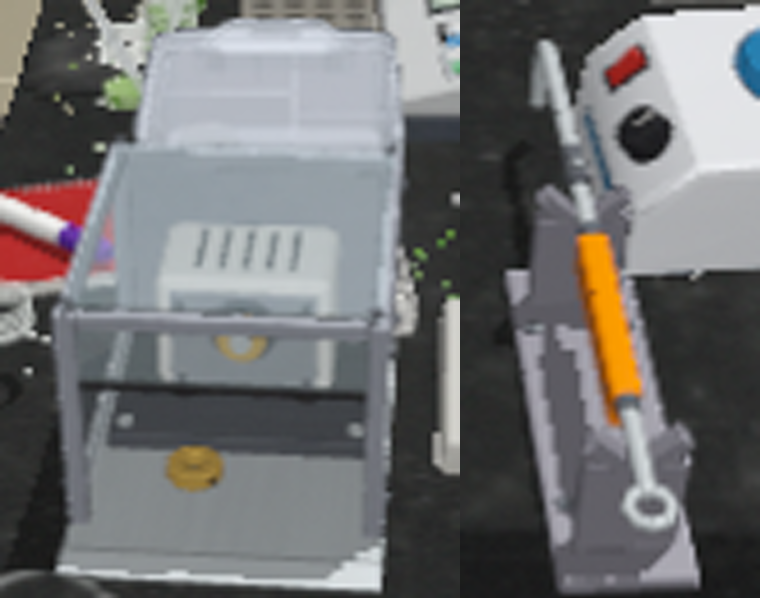

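```bash
cat > fit.py <<'E'
from h import *
from scipy.optimize import least_squares
def T(p,X): 
    c,s=np.cos(p[2]),np.sin(p[2]); X=np.atleast_2d(X); return np.c_[p[0]+c*X[:,0]-s*X[:,1],p[1]+s*X[:,0]+c*X[:,1],X[:,2]]
def fit(obs,p0,f):
    def r(p): return np.concatenate([(proj(c,f(p,X))[0]-px) for c,X,px in obs])
    s=least_squares(r,p0,loss='soft_l1'); return s.x, r(s.x).reshape(-1,2).round(1)
E
python3 - <<'E'
from fit import *
# guard x -> world +y ; yaw ~ pi/2 ; guard +y = world -x
a=.0875
G=[('top',(.007,-a,.154),(212.6,180.5)),('top',(.007,a,.154),(206.6,268.6)),('top',(.208,-a,.154),(116.6,176.8)),('top',(.208,a,.154),(105.3,262.4)),
('top',(-.045,-.095,0),(244.5,195.7)),('top',(-.045,.095,0),(239,274)),('scene',(-.045,.095,0),(237.4,203.9)),('scene',(-.045,-.095,0),(308,208.3)),
('scene',(.007,a,.154),(238.5,147)),('scene',(.007,-a,.154),(307.6,149))]
p,r=fit(G,[.4,.3,1.57],T);print('guard',p.round(4),r.tolist())
for c,px in(('top',(198.5,242.3)),('scene',(267.2,180.8))): 
    X=onz(c,px,.015)[0]; d=X-[*p[:2],0]; cs,sn=np.cos(p[2]),np.sin(p[2]); print('collar',c,X.round(4),'guard frame',(cs*d[0]+sn*d[1]).round(4),(-sn*d[0]+cs*d[1]).round(4))
# rod: grip x,y,yaw
R=[('top',(-.107,0,.066),(381.2,149.2)),('top',(-.05,0,.06),(357.4,150.6)),('top',(.05,0,.06),(313.4,153.4)),('scene',(-.107,0,.066),(358,286)),('scene',(.05,0,.062),(346.8,232.6)),('scene',(-.05,0,.062),(353,264.4))]
f=lambda p,X:T(p,X)+[0,0,0]
q,r=fit(R,[.55,0,1.57],f);print('rod',q.round(4),r.tolist())
# bend/tip triangulation
for n,A,B in(('bend',(250.2,161),(337,194)),('tip',(251,166),(335.4,205.8)),('eye',(381.2,149.2),(358,286))):
    s=least_squares(lambda X:np.r_[proj('top',X)[0]-A,proj('scene',X)[0]-B],[.55,.2,.05]);d=s.x-[*q[:2],.06];cs,sn=np.cos(q[2]),np.sin(q[2])
    print(n,s.x.round(4),'rodframe',(cs*d[0]+sn*d[1]).round(4),(-sn*d[0]+cs*d[1]).round(4),d[2].round(4),s.fun.round(1))
for c,n,px,z in(('top','cup',(247,299),.05),('top','drop',(296.5,289),.09),('scene','cup',(214,212),0.0),('scene','drop',(217,240),0)): print(n,onz(c,px,z)[0].round(3))
o=ctrl.observe();print(o['t'],o['tool_pos'],Ro.from_quat(o['tcp_rot']).as_matrix().round(3).tolist(),o['grip_width'],o['ft_force'])
E
```

```text
guard [0.4925 0.2589 1.5179] [[-0.9, -0.0], [-1.6, -2.1], [0.2, 0.7], [1.1, -0.8], [0.7, -0.2], [1.4, 0.2], [-0.4, 0.8], [-0.8, -0.4], [0.2, -1.5], [-0.8, -1.2]]
collar top [0.4698 0.317  0.015 ] guard frame 0.0568 0.0257
collar scene [0.4725 0.3105 0.015 ] guard frame 0.0505 0.0227
rod [ 0.6713 -0.0059  1.6149] [[0.1, -0.6], [-1.0, 0.2], [0.1, -0.2], [-0.5, -0.4], [-0.2, 0.5], [0.1, 1.3]]
bend [0.6556 0.1918 0.0593] rodframe 0.1982 0.007 -0.0007 [-0.2 -1.1 -1.2  0.4]
tip [0.6555 0.1934 0.0198] rodframe 0.1998 0.007 -0.0402 [-0.1 -0.7 -0.8  0.3]
eye [ 0.6763 -0.1128  0.0645] rodframe -0.107 -0.0003 0.0045 [-0.1 -0.5 -0.4  0.1]
cup [0.339 0.198 0.05 ]
drop [0.36 0.09 0.09]
cup [0.338 0.187 0.   ]
drop [0.362 0.08  0.   ]
1.0 [0.24851461 0.49067413 0.23928533] [[-0.892, 0.452, 0.0], [0.452, 0.892, 0.0], [0.0, 0.0, -1.0]] 0.0851597720593596 [-6.64511298e-01 -7.43978582e-02 -9.24559013e-05]
```

Emit:
{"name": "arm_command", "arguments": {"rows": [{"grip": 0.5,"xyz": [-5,-2,0],"delta_rot": [0,0,0.1]},{"grip": 0.5,"xyz": [-10,-4,0],"delta_rot": [0,0,0.2]},{"grip": 0.5,"xyz": [-15,-6,0],"delta_rot": [0,0,0.3]},{"grip": 0.5,"xyz": [-20,-8,0],"delta_rot": [0,0,0.4]},{"grip": 0.5,"xyz": [-25,-10,0],"delta_rot": [0,0,0.5]},{"grip": 0.5,"xyz": [-30,-12,0],"delta_rot": [0,0,0.6]},{"grip": 0.5,"xyz": [-35,-14,0],"delta_rot": [0,0,0.7]},{"grip": 0.5,"xyz": [-40,-16,0],"delta_rot": [0,0,0.8]},{"grip": 0.5,"xyz": [-45,-18,0],"delta_rot": [0,0,0.9]},{"grip": 0.5,"xyz": [-50,-20,0],"delta_rot": [0,0,1.0]},{"grip": 0.5,"xyz": [-55,-22,0],"delta_rot": [0,0,1.057]},{"grip": 0.5,"xyz": [-59.17,-23.44,0],"delta_rot": [0,0,1.057]},{"grip": 0.5,"xyz": [-59.17,-23.44,0],"delta_rot": [0,0,1.057]},{"grip": 0.5,"xyz": [-59.17,-23.44,0],"delta_rot": [0,0,1.057]}]}}

```text
t: 2.75
tool_pos: [0.6702, 0.0143, 0.2389]
tcp_rot: [0.691, 0.723, -0.0, -0.0]
ft_force: [-0.3, -0.3, 0.2]
grip_width: 0.0426
finger_force: 0.0
```

```bash
python3 - <<'E'
from h import *
o=ctrl.observe();print(o['t'],o['tool_pos'],Ro.from_quat(o['tcp_rot']).as_matrix().round(3).tolist(),o['grip_width'],o['ft_force'],o['joints'])
print('dev base',onz('scene',[(354.4,240),(414,236)],0).round(3), onz('top',[(297,87),(298,150)],.07).round(3))
shot('scene','s1.png')
E
```

```text
2.75 [0.6702348  0.01425069 0.23892398] [[-0.045, 0.999, -0.001], [0.999, 0.045, 0.0], [0.0, -0.001, -1.0]] 0.0425607591417043 [-0.30566605 -0.29230205  0.24592523] [-1.03859664e-01  4.73504896e-01  3.48587781e-01  1.44670377e+00
  2.06436121e-04  1.42228741e+00]
dev base [[0.698 0.087 0.   ]
 [0.847 0.104 0.   ]] [[0.834 0.079 0.07 ]
 [0.674 0.08  0.07 ]]
```

Emit:
{"name": "arm_command", "arguments": {"rows": [{"grip": 0.5,"xyz": [0,0,5],"delta_rot": [0,0,0]},{"grip": 0.5,"xyz": [0,0,10],"delta_rot": [0,0,0]},{"grip": 0.5,"xyz": [0,0,14],"delta_rot": [0,0,0]},{"grip": 0.5,"xyz": [0,0,16],"delta_rot": [0,0,0]},{"grip": 0.5,"xyz": [0,0,18],"delta_rot": [0,0,0]},{"grip": 0.5,"xyz": [0,0,19],"delta_rot": [0,0,0]},{"grip": 0.5,"xyz": [0,0,19],"delta_rot": [0,0,0]}]}}

```text
t: 3.68
tool_pos: [0.67, 0.0149, 0.0493]
tcp_rot: [0.691, 0.723, -0.0, -0.0]
ft_force: [0.3, -0.7, 0.2]
grip_width: 0.0426
finger_force: 0.0
```

Emit:
{"name": "arm_command", "arguments": {"rows": [{"grip": 0.2,"xyz": [0,0,0],"delta_rot": [0,0,0]},{"grip": 0.1,"xyz": [0,0,0],"delta_rot": [0,0,0]},{"grip": 0,"xyz": [0,0,0],"delta_rot": [0,0,0]},{"grip": 0,"xyz": [0,0,0],"delta_rot": [0,0,0]},{"grip": 0,"xyz": [0,0,0],"delta_rot": [0,0,0]},{"grip": 0,"xyz": [0,0,0],"delta_rot": [0,0,0]}], "force": 70}}

```text
t: 4.42
tool_pos: [0.6705, 0.0143, 0.0504]
tcp_rot: [0.691, 0.723, 0.0, 0.0]
ft_force: [-3.7, 0.1, 6.1]
grip_width: 0.0128
finger_force: 68.3
```

Emit:
{"name": "arm_command", "arguments": {"rows": [{"grip": 0,"xyz": [0,0,-1],"delta_rot": [0,0,0]},{"grip": 0,"xyz": [0,0,-3],"delta_rot": [0,0,0]},{"grip": 0,"xyz": [0,0,-6],"delta_rot": [0,0,0]},{"grip": 0,"xyz": [0,0,-9],"delta_rot": [0,0,0]},{"grip": 0,"xyz": [0,0,-12],"delta_rot": [0,0,0]},{"grip": 0,"xyz": [0,0,-15],"delta_rot": [0,0,0]},{"grip": 0,"xyz": [0,-3,-15],"delta_rot": [0,0,0.07]},{"grip": 0,"xyz": [-0.1,-6,-15],"delta_rot": [0,0,0.14]},{"grip": 0,"xyz": [-0.2,-9,-15],"delta_rot": [0,0,0.21]},{"grip": 0,"xyz": [-0.3,-12,-15],"delta_rot": [0,0,0.28]},{"grip": 0,"xyz": [-0.4,-15,-14],"delta_rot": [0,0,0.35]},{"grip": 0,"xyz": [-0.5,-18,-12],"delta_rot": [0,0,0.42]},{"grip": 0,"xyz": [-0.5,-21,-10],"delta_rot": [0,0,0.5]},{"grip": 0,"xyz": [-0.5,-21,-8],"delta_rot": [0,0,0.569]},{"grip": 0,"xyz": [-0.5,-21,-7],"delta_rot": [0,0,0.569]},{"grip": 0,"xyz": [-0.5,-21,-7],"delta_rot": [0,0,0.569]},{"grip": 0,"xyz": [-0.5,-21,-7],"delta_rot": [0,0,0.569]}]}}

```text
t: 6.55
tool_pos: [0.4616, -0.0003, 0.1199]
tcp_rot: [0.866, 0.5, 0.0, 0.0]
ft_force: [0.8, -0.8, -1.4]
grip_width: 0.0129
finger_force: 68.6
```

```bash
python3 - <<'E'
from h import *
o=ctrl.observe();R=Ro.from_quat(o['tcp_rot']).as_matrix();p=np.array(o['tool_pos']);print(o['t'],p,R.round(3).tolist(),o['grip_width'],o['ft_force'])
a=shot('scene','s2.png');b=shot('top','t2.png')
X=p+R@[.179,-.007,.027]; out=[]
for c,im in(('scene',a),('top',b)):
    u=proj(c,X)[0]; x0,y0=(u-[40,50]).astype(int); print(c,u.round(1),'crop origin',x0,y0)
    x0=max(x0,0);y0=max(y0,0);out.append(cv2.resize(im[y0:y0+100,x0:x0+66],(396,600),interpolation=2))
cv2.imwrite('pics/c2.png',np.hstack(out))
E
```

```text
6.55 [ 4.61565441e-01 -3.23234446e-04  1.19896218e-01] [[0.5, 0.866, 0.001], [0.866, -0.5, -0.0], [0.0, 0.001, -1.0]] 0.012933999299973076 [ 0.7801225  -0.78486423 -1.37574202]
scene [292.4 191.2] crop origin 252 141
top [263.7 203. ] crop origin 223 152
```

View pics/c2.png

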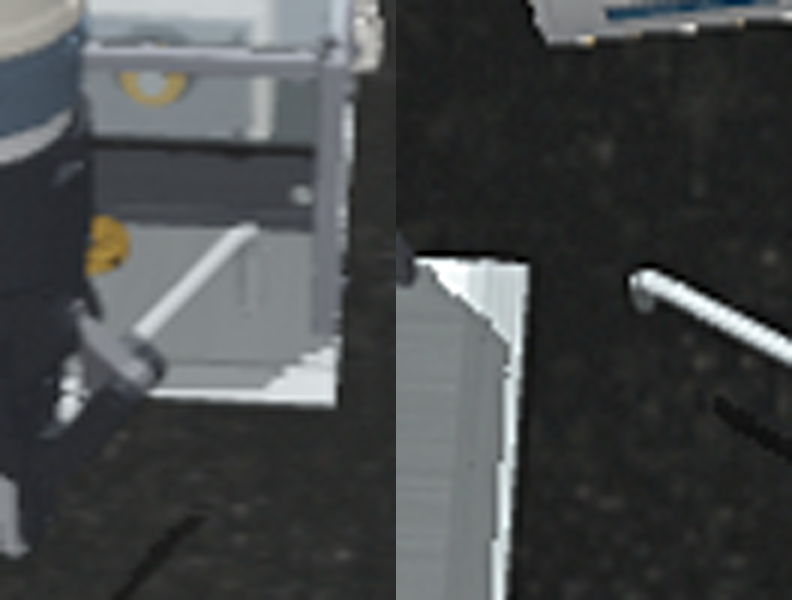

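Scene crop: rod bend at about (293.7,179.3) px, tip bottom at about (292.8,193.2). Top crop: bend at (263.7,198.3), tip at (264,202.8).

```bash
python3 - <<'E'
from fit import *
o=ctrl.observe();R=Ro.from_quat(o['tcp_rot']).as_matrix();p=np.array(o['tool_pos'])
for n,A,B in(('bend',(264.2,198.6),(293.3,180.0)),('tip',(264,202.3),(292.8,193.2))):
    s=least_squares(lambda X:np.r_[proj('top',X)[0]-A,proj('scene',X)[0]-B],[.55,.2,.05])
    print(n,s.x.round(4),'tool',(R.T@(s.x-p)).round(4),s.fun.round(1))
# sharper tip analysis: fit vertical segment (x,y const), z bend axis zb, tip zt
# handle centre check
from scipy import ndimage
a=cv2.imread('pics/s2.png').astype(int);b=cv2.imread('pics/t2.png').astype(int)
print(b[196:207,258:270].mean(2).astype(int)); print(a[176:198,286:300].mean(2).astype(int))
E
```

```text
bend [0.5466 0.1551 0.1285] tool [ 0.1772 -0.0039 -0.0087] [-0.  -0.1 -0.1  0. ]
tip [0.5469 0.1578 0.0876] tool [ 0.1796 -0.005   0.0322] [ 0.1  0.3  0.4 -0.1]
[[ 37  35  35  31  26  19  14   7  12  18  26  29]
 [ 38  36  32  25  47 113 198 216 135  38  10  18]
 [ 36  36  34  20 192 155 235 234 221 209 143  49]
 [ 33  36  31  20 147 128 197 213 225 230 223 196]
 [ 33  33  29  19  78  81  96 161 190 208 224 248]
 [ 31  30  30  24  59  80  76  87  77 117 180 209]
 [ 33  35  35  27  45  87  85  86  38  31  60 115]
 [ 32  34  32  28  28  63  79  67  30  22  21  34]
 [ 31  31  31  31  27  31  37  33  29  29  30  31]
 [ 32  29  31  32  31  32  29  30  31  30  31  32]
 [ 30  29  33  30  31  31  32  30  30  29  29  32]]
[[ 71  70  70  70  71  71  70  71  72  76  77  76  76  77]
 [ 72  72  72  72  73  72  71  71  72  71  71  72  72  71]
 [ 75  76  76  76  74  99 134 141 120  69  69  69  69  68]
 [131 130 131 141 181 205 199 193 168 119 109  97  96  97]
 [132 133 142 181 208 203 187 162 140 132 132 132 131 131]
 [133 142 180 208 203 183 147 122 122 131 134 135 133 134]
 [141 179 207 204 184 1
[... 221 characters left out ...]
7 130 134 134 127 122 137 139 134 133 135 134 135]
 [159 129 134 135 135 127 122 136 139 133 133 134 134 135]
 [130 134 135 136 134 127 122 137 139 132 132 135 135 136]
 [134 135 135 135 134 129 125 137 139 134 132 135 135 135]
 [134 135 135 136 135 130 127 136 136 130 133 135 136 135]
 [134 134 135 136 136 130 126 138 139 132 134 136 137 135]
 [134 135 135 137 136 135 135 139 139 134 136 136 136 135]
 [134 135 136 136 136 136 131 130 138 137 136 136 135 136]
 [135 135 136 136 136 136 136 136 137 137 136 136 136 135]
 [135 135 136 137 136 136 136 137 137 137 136 136 136 135]
 [135 136 136 137 137 137 137 137 137 137 136 137 136 136]
 [135 135 137 137 137 137 137 137 137 137 136 136 136 136]]
```

```bash
cat > col.py <<'E'
from fit import *
gp=np.array([.4925,.2589,1.5179]);g=np.array([np.cos(gp[2]),np.sin(gp[2])]);l=np.array([-g[1],g[0]])
def G(X): d=np.array(X)[:2]-gp[:2]; return np.array([d@g,d@l])
def brass(im,uv,r=14):
    hsv=cv2.cvtColor(im,cv2.COLOR_BGR2HSV).astype(int); m=(abs(hsv[...,0]-18)<9)&(hsv[...,1]>90)
    k=np.zeros(m.shape,bool);u,v=np.round(uv).astype(int);k[v-r:v+r+1,u-r:u+r+1]=1; m&=k
    n,lab,st,ce=cv2.connectedComponentsWithStats(m.astype(np.uint8)); 
    if n<2:return None
    i=1+st[1:,4].argmax(); return (lab==i).astype(np.uint8)
def sil(c,x,y,z0=.003,s=8):
    th=np.linspace(0,2*np.pi,40)
    P=[np.c_[x+.018*np.cos(th),y+.018*np.sin(th),0*th+z] for z in(z0,z0+.012)]
    u=proj(c,np.vstack(P)); return cv2.convexHull(u.astype(np.float32))
def locate(c,im,uv,p0,z0=.003,r=14):
    m=brass(im,uv,r); 
    if m is None:return None
    h=cv2.convexHull(np.argwhere(m)[:,::-1].astype(np.float32)); b0=h[:,0].min(0);b1=h[:,0].max(0)
    def f(q): s=sil(c,*q,z0)[:,0]; return np.r_[s.min(0)-b0+.5,s.max(0)-b1-.5]
    s=least_squares(f,p0);return s.x,s.fun.round(1),int(m.sum())
E
python3 - <<'E'
from col import *
for c,f,uv in(('top','pics/t0.png',(198.5,242)),('scene','pics/s0.png',(267.2,182)),('top','pics/t2.png',(198.5,242))):
    r=locate(c,cv2.imread(f),uv,[.47,.315]);print(c,r and (r[0].round(4),G(r[0]).round(4),r[1:]))
E
```

```text
top (array([0.4712, 0.3195]), array([0.0594, 0.0245]), (array([-1.6, -0.3,  1.6,  0.3], dtype=float32), 118))
scene (array([0.4701, 0.3158]), array([0.0556, 0.0254]), (array([-0.3, -0.4,  0.3,  0.3], dtype=float32), 93))
top (array([0.4712, 0.3195]), array([0.0594, 0.0245]), (array([-1.6, -0.3,  1.6,  0.3], dtype=float32), 118))
```

Emit:
{"name": "arm_command", "arguments": {"rows": [{"grip": 0,"xyz": [0,-0.1,0.5],"delta_rot": [0,0,-0.1]},{"grip": 0,"xyz": [0,-0.2,1],"delta_rot": [0,0,-0.2]},{"grip": 0,"xyz": [0,-0.3,2],"delta_rot": [0,0,-0.3]},{"grip": 0,"xyz": [0,-0.33,3.5],"delta_rot": [0,0,-0.4]},{"grip": 0,"xyz": [0,-0.33,5],"delta_rot": [0,0,-0.471]},{"grip": 0,"xyz": [0,-0.33,5.8],"delta_rot": [0,0,-0.471]},{"grip": 0,"xyz": [0,-0.33,5.8],"delta_rot": [0,0,-0.471]}]}}

```text
t: 7.52
tool_pos: [0.458, 0.0014, 0.0612]
tcp_rot: [0.726, 0.688, -0.0, -0.0]
ft_force: [-0.2, -0.5, -2.2]
grip_width: 0.0124
finger_force: 68.6
```

Emit:
{"name": "arm_command", "arguments": {"rows": [{"grip": 0,"xyz": [1,0,0],"delta_rot": [0,0,0]},{"grip": 0,"xyz": [3,0,0],"delta_rot": [0,0,0]},{"grip": 0,"xyz": [5,0,0],"delta_rot": [0,0,0]},{"grip": 0,"xyz": [7,0,0],"delta_rot": [0,0,0]},{"grip": 0,"xyz": [9,0,0],"delta_rot": [0,0,0]},{"grip": 0,"xyz": [11,0,0],"delta_rot": [0,0,0]},{"grip": 0,"xyz": [12.5,0,0],"delta_rot": [0,0,0]},{"grip": 0,"xyz": [13.5,0,0],"delta_rot": [0,0,0]},{"grip": 0,"xyz": [13.75,0,0],"delta_rot": [0,0,0]},{"grip": 0,"xyz": [13.75,0,0],"delta_rot": [0,0,0]}]}}

```text
t: 8.78
tool_pos: [0.4653, 0.1386, 0.0613]
tcp_rot: [0.726, 0.688, -0.0, 0.0]
ft_force: [0.4, -0.6, -1.7]
grip_width: 0.0125
finger_force: 68.6
```

```bash
python3 - <<'E'
from col import *
o=ctrl.observe();R=Ro.from_quat(o['tcp_rot']).as_matrix();p=np.array(o['tool_pos']);print(o['t'],p,R[:,0].round(3),o['ft_force'])
a=shot('scene','s3.png');b=shot('top','t3.png')
out=[]
for c,im in(('scene',a),('top',b)):
    u=proj(c,[.471,.317,.015])[0]; x0,y0=(u-[25,37]).astype(int); print(c,u.round(1),'crop origin',x0,y0,'tip pred',proj(c,p+R@[.179,-.0048,.031])[0].round(1))
    out.append(cv2.resize(im[y0:y0+75,x0:x0+50],(400,600),interpolation=2))
cv2.imwrite('pics/c3.png',np.hstack(out))
E
```

```text
8.775 [0.46528771 0.13858294 0.0612767 ] [ 0.053  0.999 -0.   ] [ 0.36611127 -0.63760683 -1.741585  ]
scene [266.8 179.5] crop origin 241 142 tip pred [266.3 175. ]
top [198.5 241.8] crop origin 173 204 tip pred [196.8 241.5]
```

View pics/c3.png

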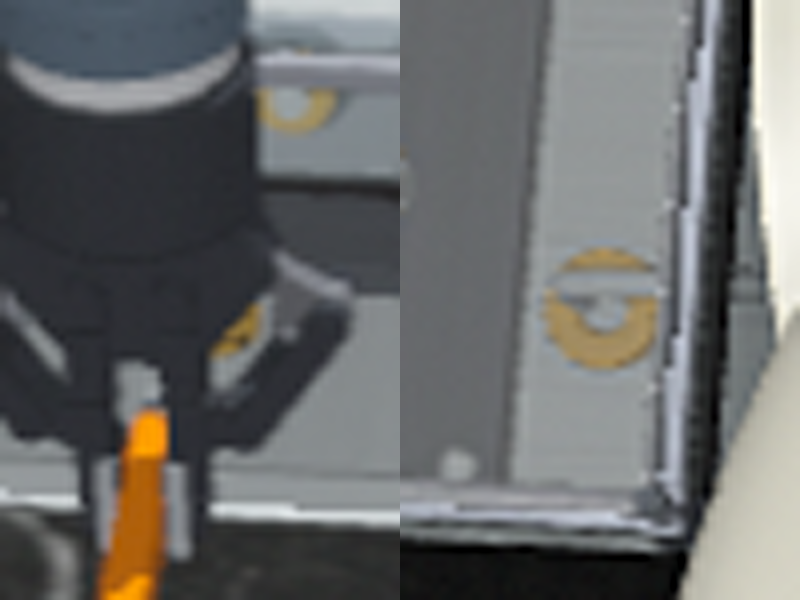

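Right half (top camera) shows the collar ring centred at about (198.3,242.3) px, with the rod crossing its upper part at row ~239.5 and ending at column ~192. The scene view of the collar is blocked by the gripper.

```bash
python3 - <<'E'
from col import *
o=ctrl.observe();R=Ro.from_quat(o['tcp_rot']).as_matrix();p=np.array(o['tool_pos'])
b=cv2.imread('pics/t3.png');x0,y0,w,h=186,228,36,28;s=22
im=cv2.resize(b[y0:y0+h,x0:x0+w],None,fx=s,fy=s,interpolation=0)
def draw(P,col): 
    u=((proj('top',P)-[x0,y0]+.5)*s).astype(int); cv2.polylines(im,[u],False,col,1)
th=np.linspace(0,2*np.pi,40);C=np.c_[np.cos(th),np.sin(th),0*th]
tip=p+R@[.179,-.0048,.031]
draw(tip+.004*C,(0,0,255)); top=tip+[0,0,.044]
for sg in(-1,1): draw([top+R@[.004,sg*.004,0],top+R@[-.09,sg*.004,0]],(255,0,0))
draw([top+R@[.004,-.004,0],top+R@[.004,.004,0]],(255,0,0))
draw(np.array([.4708,.3175,.015])+.018*C,(0,255,0));draw(np.array([.4708,.3175,.015])+.007*C,(0,255,0))
cv2.imwrite('pics/c4.png',im)
E
```

```text
(no output)
```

View pics/c4.png

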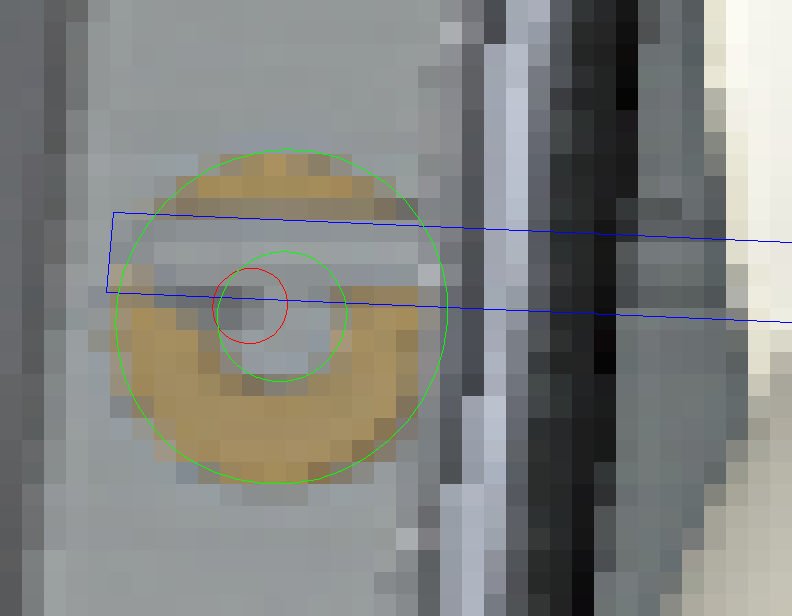

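```bash
python3 - <<'E'
import cv2
b=cv2.imread('pics/t3.png')[234:248,188:208].astype(int);c=cv2.imread('pics/t2.png')[234:248,188:208].astype(int)
print(b.mean(2).astype(int));print((b[...,2]-b[...,0]));print(c.mean(2).astype(int)[3:12,5:17])
E
```

```text
[[ 87 127 154 149 148 147 149 149 150 151 151 150 151 150 149 149 149 146
  140  88]
 [ 97 138 159 155 155 156 157 146 131 130 137 132 123 137 152 153 153 136
  136  88]
 [ 95 136 155 152 152 146 129 129 132 129 131 130 131 130 125 137 155 146
  127  83]
 [ 92 135 155 152 149 127 115 119 123 125 126 125 122 121 121 110 106 131
  127  83]
 [104 143 157 147 137 140 144 145 144 147 148 147 147 147 147 146 146 138
  127  84]
 [103 141 156 139 142 153 154 154 152 157 159 158 157 158 159 159 161 144
  116  79]
 [116 152 157 152 139 139 145 145 144 143 143 143 143 145 145 147 147 175
  133  80]
 [114 151 140 129 125 117 109 107 104 122 148 142 135 118 119 124 124 135
  106  76]
 [110 147 149 139 132 132 125 120 116 134 149 153 154 138 130 135 131 138
  108  78]
 [128 157 141 131 132 135 133 121 142 155 150 150 151 146 134 133 118 134
  109  78]
 [128 158 156 143 130 133 130 117 131 152 156 155 141 131 132 136 128 138
  109  77]
 [133 155 154 138 127 132 133 128 118 110 123 126 126 129 134 137 124 136
   98  68]
 [132 155 154 133 123 130 133 132 133 132 130 131 132 131 136 135 111 132
   94 
[... 1041 characters left out ...]
28  69  64  64  62  55  35  15  28  55  62  63  67  51   1
  -11  -8]
 [ -5  -5  -9  -6  40  65  63  64  64  66  67  67  64  63  63  69  37  -6
   -9 -17]
 [ -4  -5  -8 -13   6  49  67  63  63  62  63  62  63  65  66  51  10  -7
   -7 -18]]
[[150 143 147 151 151 151 151 149 148 149 136 132]
 [145 148 148 151 151 149 150 152 149 149 150 118]
 [148 151 147 137 128 127 134 143 148 148 153 142]
 [151 151 142 129 162 177 177 154 147 148 149 148]
 [151 151 129 143 171 175 175 177 151 144 150 147]
 [150 142 129 159 173 171 170 172 155 148 150 149]
 [151 149 133 157 171 169 168 171 164 151 150 133]
 [150 147 132 148 171 177 175 160 148 149 153 144]
 [149 151 146 133 125 137 142 143 146 151 154 141]]
```

Emit:
{"name": "arm_command", "arguments": {"rows": [{"grip": 0,"xyz": [-0.1,0.08,0.3],"delta_rot": [0,0,0]},{"grip": 0,"xyz": [-0.1,0.08,0.8],"delta_rot": [0,0,0]},{"grip": 0,"xyz": [-0.1,0.08,1.2],"delta_rot": [0,0,0]},{"grip": 0,"xyz": [-0.1,0.08,1.4],"delta_rot": [0,0,0]},{"grip": 0,"xyz": [-0.1,0.08,1.5],"delta_rot": [0,0,0]},{"grip": 0,"xyz": [-0.1,0.08,1.6],"delta_rot": [0,0,0]},{"grip": 0,"xyz": [-0.1,0.08,1.7],"delta_rot": [0,0,0]},{"grip": 0,"xyz": [-0.1,0.08,1.75],"delta_rot": [0,0,0]},{"grip": 0,"xyz": [-0.1,0.08,1.75],"delta_rot": [0,0,0]}]}}

```text
t: 10.0
tool_pos: [0.4661, 0.1377, 0.0438]
tcp_rot: [0.726, 0.688, 0.0, -0.0]
ft_force: [-0.4, -0.1, -1.9]
grip_width: 0.0128
finger_force: 68.6
```

```bash
python3 - <<'E'
from col import *
o=ctrl.observe();print(o['t'],o['tool_pos'],o['ft_force'],o['wrist_torque'])
b=shot('top','t4.png')[236:248,188:208].astype(int);print(b.mean(2).astype(int));print(b[...,2]-b[...,0])
E
```

```text
10.0 [0.46607484 0.13768203 0.04377473] [-0.40353453 -0.13103538 -1.90402476] [0.00659288 0.03957675 0.03026187]
[[ 95 137 158 154 155 146 130 130 133 133 132 131 133 131 126 139 157 148
  129  83]
 [ 94 136 157 154 150 136 127 132 135 135 134 134 133 133 132 120 116 135
  129  83]
 [105 144 158 157 143 130 132 131 130 132 131 133 133 133 134 133 120 127
  128  86]
 [104 142 158 140 131 131 135 147 150 150 150 153 154 153 153 152 154 143
  117  80]
 [118 154 159 155 141 133 136 149 155 154 153 154 155 156 158 160 158 179
  135  80]
 [116 153 142 130 132 133 126 131 137 132 130 128 137 136 134 137 139 139
  107  77]
 [112 149 151 140 133 135 128 115 116 117 114 119 148 140 132 133 133 139
  109  79]
 [129 159 143 132 133 136 134 121 138 136 133 148 156 148 136 135 119 136
  111  80]
 [129 160 158 145 132 135 132 118 134 157 160 159 143 133 133 137 129 139
  110  78]
 [135 157 156 140 129 134 135 130 120 112 124 128 128 131 135 138 126 139
   99  69]
 [135 158 155 133 124 131 135 134 135 134 134 134 133 131 137 137 113 133
   95 166]
 [134 157 155 158 149 135 132 135 135 135 135 135 13
[... 354 characters left out ...]
  -6  -7
   -7  -6]
 [ -3  -5 -11  44  82  45   2 -11  -6  -6  -6  -5  -6  -8 -10 -11 -10  -8
   -7  -7]
 [ -4  -5 -12  33  70  43   3 -11  -7  -5  -5  -4  -7   3   8   6   8  -5
   -8  -7]
 [ -4  -8  -3  40  69  70  55  17  -4  -4  -2  -4 -11  23  65  73  76  11
  -10 -10]
 [ -4  -9   7  50  67  67  66  40  -1  -9  -5  -8 -14  47  71  66  60   2
  -12  -9]
 [ -5  -8 -14  25  68  64  64  57  12 -12 -13 -16   1  51  68  69  56   2
  -10  -9]
 [ -6  -6 -11  28  70  66  65  63  56  35  15  28  55  62  65  68  52   0
  -11  -7]
 [ -4  -6  -9  -7  41  66  64  64  64  67  66  66  65  62  65  70  37  -6
  -10 -17]
 [ -4  -6  -7 -13   5  51  67  65  64  62  63  64  66  66  66  51  11  -8
   -8 -18]]
```

Emit:
{"name": "arm_command", "arguments": {"rows": [{"grip": 0,"xyz": [-0.05,0,0.1],"delta_rot": [0,0,0]},{"grip": 0,"xyz": [-0.05,0,0.2],"delta_rot": [0,0,0]},{"grip": 0,"xyz": [-0.05,0,0.3],"delta_rot": [0,0,0]},{"grip": 0,"xyz": [-0.05,0,0.35],"delta_rot": [0,0,0]},{"grip": 0,"xyz": [-0.05,0,0.35],"delta_rot": [0,0,0]}]}}

```text
t: 10.68
tool_pos: [0.466, 0.1372, 0.0402]
tcp_rot: [0.726, 0.688, -0.0, -0.0]
ft_force: [0.2, 0.1, -1.8]
grip_width: 0.0131
finger_force: 68.6
```

Emit:
{"name": "arm_command", "arguments": {"rows": [{"grip": 0,"xyz": [0,0,0.1],"delta_rot": [0,0,0]},{"grip": 0,"xyz": [0,0,0.2],"delta_rot": [0,0,0]},{"grip": 0,"xyz": [0,0,0.3],"delta_rot": [0,0,0]},{"grip": 0,"xyz": [0,0,0.3],"delta_rot": [0,0,0]}]}}

```text
t: 11.18
tool_pos: [0.466, 0.1372, 0.0372]
tcp_rot: [0.726, 0.688, -0.0, -0.0]
ft_force: [1.2, -0.9, -1.7]
grip_width: 0.013
finger_force: 68.6
```

```bash
python3 - <<'E'
from col import *
o=ctrl.observe();print(o['t'],o['tool_pos'],o['ft_force'],o['wrist_torque'])
b=shot('top','t5.png')[236:248,188:208].astype(int);print(b.mean(2).astype(int)[:9]);print((b[...,2]-b[...,0])[:9])
E
```

```text
11.175 [0.46597291 0.13718981 0.03717379] [ 1.24262501 -0.93649598 -1.71505716] [-0.07613232 -0.04567201 -0.03262235]
[[ 96 139 159 155 155 148 130 131 133 133 133 133 134 132 128 140 159 149
  131  84]
 [ 94 137 157 154 150 136 129 133 135 136 136 137 135 134 134 122 118 136
  131  85]
 [106 145 158 158 143 131 133 132 130 128 119 117 121 121 120 120 102 108
  124  87]
 [105 143 159 141 131 133 135 133 141 145 146 146 150 149 149 150 149 141
  118  81]
 [118 154 160 156 141 135 132 143 155 155 156 156 160 163 162 162 164 181
  135  81]
 [116 153 143 130 132 137 133 131 144 149 148 147 148 149 149 150 151 143
  108  77]
 [113 149 152 141 133 135 128 120 116 110 108 106 126 119 116 120 119 136
  110  79]
 [130 160 144 133 134 136 135 122 138 138 122 116 138 147 137 136 120 136
  111  80]
 [129 161 158 145 132 136 132 119 135 158 162 162 147 134 135 138 131 140
  112  79]]
[[ -4  -5  -6  -7 -10 -10  32  68  67  67  66  66  70  68  47   9  -8  -7
   -6  -8]
 [ -1  -5  -7  -9  -4  39  66  65  68  68  69  71  69  72  75  66  10  -9
   -7  -8]
 [ -2  -5  -8 -15  30  70  67  69  58  52  37  30  32  33  35  37  27   1
   -8  -6]
 [ -2  -6 -11  15  60  68  70  45  -2 -13 -12 -11 -10 -11 -11 -10  -7  -8
   -7  -6]
 [ -3  -5 -11  45  80  69  30 -10 -12  -9  -7  -5  -7  -7  -9  -9  -8  -8
   -7  -8]
 [ -4  -6 -12  34  68  70  43  -2  -8  -6  -6  -5  -7 -11 -12 -12 -12 -10
   -8  -7]
 [ -4  -9  -3  40  69  67  64  22  -5  -3  -2  -3  -9  12  46  51  56   6
  -10  -8]
 [ -4  -8   6  49  67  65  66  41  -1  -9  -6  -6 -13  51  73  69  60   3
  -12  -9]
 [ -4  -8 -16  24  68  65  65  57  13 -11 -13 -16   2  51  67  69  57   2
   -9  -8]]
```

Emit:
{"name": "arm_command", "arguments": {"rows": [{"grip": 0,"xyz": [-0.2,0,0],"delta_rot": [0,0,0]},{"grip": 0,"xyz": [-0.4,0,0],"delta_rot": [0,0,0]},{"grip": 0,"xyz": [-0.7,0,0],"delta_rot": [0,0,0]},{"grip": 0,"xyz": [-1.0,0,0],"delta_rot": [0,0,0]},{"grip": 0,"xyz": [-1.3,0,0],"delta_rot": [0,0,0]},{"grip": 0,"xyz": [-1.6,0,0],"delta_rot": [0,0,0]}]}}

```text
t: 11.98
tool_pos: [0.4652, 0.121, 0.0373]
tcp_rot: [0.726, 0.688, 0.0, 0.0]
ft_force: [0.4, 0.2, -2.7]
grip_width: 0.0133
finger_force: 68.6
```

```bash
python3 - <<'E'
from col import *
o=ctrl.observe();print(o['t'],o['tool_pos'],o['ft_force'],o['wrist_torque'])
b=shot('top','t6.png')[230:256,188:222].astype(int);print((b[...,2]-b[...,0])[4:20,2:])
E
```

```text
11.975 [0.4651868  0.12097974 0.03729034] [ 0.37906019  0.17727688 -2.70890143] [-0.01847075  0.03102029 -0.00218697]
[[ -5  -6  -5  -5  -6  -5  -4  -4  -4  -5  -4  -6  -8  -9  -9  -9  -8  -8
  -16 -20 -10  -5  -3  -2  -1  -6  -7  -6  -4  -7  -6  -6]
 [ -6  -5  -7  -8  -5  -5  -4  -5  -5  -7  -8 -13  -2  14  35  30  -1  -9
  -17 -21 -12  -3  -2  -1  -3  -6  -8  -7  -5  -4  -5  -6]
 [ -5  -6  -4  -5  -6  -6  -6  -6  -7 -10 -10  24  62  69  71  45  -1  -9
  -18 -20 -10  -3  -1  -1  -1  -5  -6  -6  -7  -8  -6  -6]
 [ -6  -6  -5  -6  -6  -5  -5  -7 -10   6  49  67  68  68  71  25  -7  -9
  -19 -20 -10  -5  -4   1  -3  -7  -6  -6  -6  -6  -6  -5]
 [ -6  -6  -4  -4  -5  -6  -6  -9  -9  40  68  66  67  74  79  29  -5  -8
  -16 -21 -10   7   3   1  -2  -7  -8  -8  -6  -7  -6  -6]
 [ -6  -6  -6  -5  -5  -6  -7 -11  21  61  67  70  43  -5 -10 -11 -10  -8
  -16 -18  -9  -4  -2   0  -4  -6  -6  -6  -5  -7  -5  -5]
 [ -5  -5  -4  -3  -5  -6  -9  -3  44  70  67  53   2 -12  -7  -7  -7  -7
  -16 -17 -10  -3  -3  -1  -6  -7  -7  -7  -7  -7  -6  -6]
 [ -4  -4  -5  -6  -6  -6  -9   6  52  68  69  36  
[... 446 characters left out ...]
2  -7  -7  -6  -6  -7  -7  -6  -6]
 [ -6  -5  -5  -5  -5  -6  -9  -4  42  68  62  64  57  36   6  -7  -8  -8
  -18 -15  22   9  -3  -2  -8  -7  -5  -5  -7  -7  -5  -4]
 [ -5  -5  -6  -5  -6  -6  -6 -11  22  62  66  65  66  69  44  -1 -10 -17
  -19 -13  28  13  -3  -2  -7  -8  -5  -6  -7  -6  -7  -8]
 [ -6  -7  -7  -7  -6  -6  -7  -9 -14  45  72  65  64  70  43   0 -10 -19
  -21 -13   4   3   0  -1  -6  -6  -6  -6  -6  -6  -8  -8]
 [ -5  -5  -5  -5  -3  -4  -4  -5 -10  -4  47  70  71  73  27  -7  -8 -17
  -19 -10  -4  -2   0   0  -7  -7  -6  -7  -6  -5  -5  -4]
 [ -6  -6  -5  -5  -6  -7  -5  -6  -7  -9 -15   7  56  78  31  -5  -8 -18
  -20 -11  -4  -3   0  -3  -7  -7  -5  -7  -7  -7  -7  -7]]
```

Emit:
{"name": "arm_command", "arguments": {"rows": [{"grip": 0,"xyz": [-0.3,0,0],"delta_rot": [0,0,0]},{"grip": 0,"xyz": [-0.7,0,0],"delta_rot": [0,0,0]},{"grip": 0,"xyz": [-1.1,0,0],"delta_rot": [0,0,0]},{"grip": 0,"xyz": [-1.5,0,0],"delta_rot": [0,0,0]},{"grip": 0,"xyz": [-1.9,0,0],"delta_rot": [0,0,0]},{"grip": 0,"xyz": [-2.3,0,0],"delta_rot": [0,0,0]},{"grip": 0,"xyz": [-2.7,0,0],"delta_rot": [0,0,0]},{"grip": 0,"xyz": [-3.1,0,0],"delta_rot": [0,0,0]},{"grip": 0,"xyz": [-3.5,0,0],"delta_rot": [0,0,0]},{"grip": 0,"xyz": [-3.8,0,0],"delta_rot": [0,0,0]},{"grip": 0,"xyz": [-4.0,0,0],"delta_rot": [0,0,0]}]}}

```text
t: 13.4
tool_pos: [0.4631, 0.0811, 0.0373]
tcp_rot: [0.726, 0.688, 0.0, 0.0]
ft_force: [-0.1, 0.6, -1.3]
grip_width: 0.0128
finger_force: 68.6
```

```bash
python3 - <<'E'
from col import *
o=ctrl.observe();p=np.array(o['tool_pos']);R=Ro.from_quat(o['tcp_rot']).as_matrix();print(o['t'],p,o['ft_force'],'tipG',G(p+R@[.179,-.0048,.031]).round(4))
b=shot('top','t7.png')
uv=proj('top',[.469,.265,.01])[0];print(uv,locate('top',b,uv,[.47,.26],r=25))
im=cv2.resize(b[215:265,190:257],None,fx=11,fy=11,interpolation=2);cv2.imwrite('pics/c7.png',im)
E
```

```text
13.4 [0.46309029 0.08105385 0.03728721] [-0.07343687  0.5843714  -1.28416564] tipG [-0.0002  0.0247]
[220.7586866  242.66210384] (array([0.46821516, 0.26327734]), array([ 0. , -0.4, -0. ,  0.4], dtype=float32), 131)
```

View pics/c7.png

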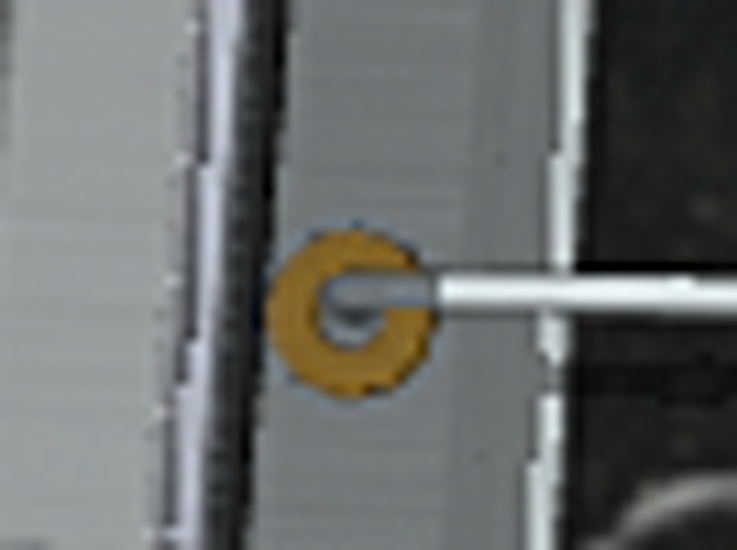

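Top view shows the tip sitting in the collar's hole; the collar is centred near crop (350,312), just in front of the pane and still short of the lip.

Emit:
{"name": "arm_command", "arguments": {"rows": [{"grip": 0,"xyz": [-0.3,0,0],"delta_rot": [0,0,0]},{"grip": 0,"xyz": [-0.6,0,0],"delta_rot": [0,0,0]},{"grip": 0,"xyz": [-1.0,0,-0.1],"delta_rot": [0,0,0]},{"grip": 0,"xyz": [-1.3,0,-0.22],"delta_rot": [0,0,0]},{"grip": 0,"xyz": [-1.6,0,-0.35],"delta_rot": [0,0,0]},{"grip": 0,"xyz": [-1.9,0,-0.42],"delta_rot": [0,0,0]},{"grip": 0,"xyz": [-2.2,0,-0.45],"delta_rot": [0,0,0]},{"grip": 0,"xyz": [-2.5,0,-0.45],"delta_rot": [0,0,0]},{"grip": 0,"xyz": [-2.8,0,-0.45],"delta_rot": [0,0,0]},{"grip": 0,"xyz": [-3.1,0,-0.45],"delta_rot": [0,0,0]},{"grip": 0,"xyz": [-3.4,0,-0.42],"delta_rot": [0,0,0]},{"grip": 0,"xyz": [-3.7,0,-0.35],"delta_rot": [0,0,0]},{"grip": 0,"xyz": [-4.0,0,-0.25],"delta_rot": [0,0,0]},{"grip": 0,"xyz": [-4.3,0,-0.12],"delta_rot": [0,0,0]},{"grip": 0,"xyz": [-4.6,0,0],"delta_rot": [0,0,0]},{"grip": 0,"xyz": [-4.9,0,0.1],"delta_rot": [0,0,0]},{"grip": 0,"xyz": [-5.2,0,0.15],"delta_rot": [0,0,0]}]}}

```text
t: 15.58
tool_pos: [0.4602, 0.0291, 0.0356]
tcp_rot: [0.726, 0.688, -0.0, -0.0]
ft_force: [0.6, 0.1, -1.2]
grip_width: 0.0131
finger_force: 68.8
```

```bash
python3 - <<'E'
from col import *
o=ctrl.observe();p=np.array(o['tool_pos']);R=Ro.from_quat(o['tcp_rot']).as_matrix();print(o['t'],p,o['ft_force'],'tipG',G(p+R@[.179,-.0048,.031]).round(4))
b=shot('top','t8.png')
uv=proj('top',[.465,.21,.006])[0];r=locate('top',b,uv,[.465,.21],z0=0.001,r=25);print(r,G(r[0]))
E
```

```text
15.575 [0.46019221 0.02905255 0.03564739] [ 0.56675691  0.06727746 -1.2345785 ] tipG [-0.0522  0.0249]
(array([0.46430577, 0.21125522]), array([ 0.1,  0.1, -0.1, -0.1], dtype=float32), 145) [-0.04906882  0.02563573]
```

Emit:
{"name": "arm_command", "arguments": {"rows": [{"grip": 0,"xyz": [-0.4,0,0],"delta_rot": [0,0,0]},{"grip": 0,"xyz": [-0.8,0,0],"delta_rot": [0,0,0]},{"grip": 0,"xyz": [-1.2,0,0],"delta_rot": [0,0,0]},{"grip": 0,"xyz": [-1.6,0,0],"delta_rot": [0,0,0]},{"grip": 0,"xyz": [-2.0,0,0],"delta_rot": [0,0,0]},{"grip": 0,"xyz": [-2.4,0,0],"delta_rot": [0,0,0]},{"grip": 0,"xyz": [-2.8,0,0],"delta_rot": [0,0,0]},{"grip": 0,"xyz": [-3.2,0,0],"delta_rot": [0,0,0]},{"grip": 0,"xyz": [-3.6,0,0],"delta_rot": [0,0,0]},{"grip": 0,"xyz": [-4.0,0,0],"delta_rot": [0,0,0]},{"grip": 0,"xyz": [-4.3,0,0],"delta_rot": [0,0,0]},{"grip": 0,"xyz": [-4.3,0,0],"delta_rot": [0,0,0]},{"grip": 0,"xyz": [-4.0,0,0],"delta_rot": [0,0,0]},{"grip": 0,"xyz": [-4.0,0,0],"delta_rot": [0,0,0]}]}}

```text
t: 17.38
tool_pos: [0.4582, -0.0103, 0.0358]
tcp_rot: [0.725, 0.688, 0.0, 0.0]
ft_force: [-0.6, -0.2, -1.1]
grip_width: 0.013
finger_force: 68.7
```

```bash
python3 - <<'E'
from col import *
o=ctrl.observe();p=np.array(o['tool_pos']);R=Ro.from_quat(o['tcp_rot']).as_matrix();print(o['t'],p,o['ft_force'],'tipG',G(p+R@[.179,-.0048,.031]).round(4))
b=shot('top','t9.png')
uv=proj('top',[.462,.17,.006])[0];r=locate('top',b,uv,[.462,.17],z0=0.0,r=25);print(r,G(r[0]))
E
```

```text
17.375 [ 0.45820999 -0.01032966  0.03580513] [-0.5984475  -0.21629355 -1.08202863] tipG [-0.0917  0.0249]
(array([0.4591782 , 0.16754566]), array([-0.3, -0.9,  0.3,  0.9], dtype=float32), 65) [-0.09298834  0.02844513]
```

Emit:
{"name": "arm_command", "arguments": {"rows": [{"grip": 0,"xyz": [0,0,-0.4],"delta_rot": [0,0,0]},{"grip": 0,"xyz": [0,0,-1],"delta_rot": [0,0,0]},{"grip": 0,"xyz": [0,0,-2],"delta_rot": [0,0,0]},{"grip": 0,"xyz": [0,0,-4],"delta_rot": [0,0,0]},{"grip": 0,"xyz": [0,0,-7],"delta_rot": [0,0,0]},{"grip": 0,"xyz": [0,0,-10],"delta_rot": [0,0,0]},{"grip": 0,"xyz": [0,0,-13],"delta_rot": [0,0,0]},{"grip": 0,"xyz": [0,0,-16],"delta_rot": [0,0,0]},{"grip": 0,"xyz": [0.3,3,-16],"delta_rot": [0,0,-0.01]},{"grip": 0,"xyz": [0.8,6,-16],"delta_rot": [0,0,-0.02]},{"grip": 0,"xyz": [1.3,9,-16],"delta_rot": [0,0,-0.04]},{"grip": 0,"xyz": [2,12,-16],"delta_rot": [0,0,-0.06]},{"grip": 0,"xyz": [2.5,15,-16],"delta_rot": [0,0,-0.08]},{"grip": 0,"xyz": [3,18,-16],"delta_rot": [0,0,-0.098]},{"grip": 0,"xyz": [3.4,20,-16],"delta_rot": [0,0,-0.098]},{"grip": 0,"xyz": [3.6,21.06,-16],"delta_rot": [0,0,-0.098]},{"grip": 0,"xyz": [3.6,21.06,-16],"delta_rot": [0,0,-0.098]},{"grip": 0,"xyz": [3.6,21.06,-16],"delta_rot": [0,0,-0.098]}]}}

```text
t: 19.68
tool_pos: [0.6697, 0.0141, 0.1961]
tcp_rot: [0.691, 0.723, -0.0, -0.0]
ft_force: [-0.7, 0.0, -2.6]
grip_width: 0.0128
finger_force: 68.7
```

```bash
python3 - <<'E'
from col import *
o=ctrl.observe();p=np.array(o['tool_pos']);R=Ro.from_quat(o['tcp_rot']).as_matrix();print(o['t'],p,o['ft_force'],R.round(3).tolist(), 'tool delta to grip cm',(R.T@(np.array([.6704,.0143,.0500])-p)*100).round(2))
b=shot('top','t10.png')
uv=proj('top',[.462,.17,.006])[0];r=locate('top',b,uv,[.462,.17],z0=0.0,r=25);print(r,G(r[0]))
E
```

```text
19.675 [0.6697363  0.01412748 0.19609569] [-0.7306344   0.01485748 -2.60648118] [[-0.045, 0.999, -0.0], [0.999, 0.045, -0.0], [-0.0, -0.0, -1.0]] tool delta to grip cm [1.000e-02 7.000e-02 1.461e+01]
(array([0.46273838, 0.1687235 ]), array([ 0.2,  0.6, -0.2, -0.6], dtype=float32), 174) [-0.09162391  0.02495221]
```

Emit:
{"name": "arm_command", "arguments": {"rows": [{"grip": 0,"xyz": [0,0.07,3],"delta_rot": [0,0,0]},{"grip": 0,"xyz": [0,0.07,6],"delta_rot": [0,0,0]},{"grip": 0,"xyz": [0,0.07,9],"delta_rot": [0,0,0]},{"grip": 0,"xyz": [0,0.07,11],"delta_rot": [0,0,0]},{"grip": 0,"xyz": [0,0.07,12.5],"delta_rot": [0,0,0]},{"grip": 0,"xyz": [0,0.07,13.3],"delta_rot": [0,0,0]},{"grip": 0,"xyz": [0,0.07,14],"delta_rot": [0,0,0]},{"grip": 0,"xyz": [0,0.07,14.3],"delta_rot": [0,0,0]},{"grip": 0,"xyz": [0,0.07,14.5],"delta_rot": [0,0,0]},{"grip": 0,"xyz": [0,0.07,14.5],"delta_rot": [0,0,0]}]}}

```text
t: 20.98
tool_pos: [0.6713, 0.0142, 0.0515]
tcp_rot: [0.691, 0.723, 0.0, 0.0]
ft_force: [-1.0, -1.5, 2.5]
grip_width: 0.0127
finger_force: 69.4
```

Contact with the rest is felt (vertical force went from −2.6 to +2.5 N). Releasing.

Emit:
{"name": "arm_command", "arguments": {"rows": [{"grip": 0.2,"xyz": [0,0,0],"delta_rot": [0,0,0]},{"grip": 0.3,"xyz": [0,0,0],"delta_rot": [0,0,0]},{"grip": 0.5,"xyz": [0,0,0],"delta_rot": [0,0,0]},{"grip": 0.5,"xyz": [0,0,0],"delta_rot": [0,0,0]},{"grip": 0.5,"xyz": [0,0,0],"delta_rot": [0,0,0]},{"grip": 0.5,"xyz": [0,0,-2],"delta_rot": [0,0,0]},{"grip": 0.5,"xyz": [0,0,-5],"delta_rot": [0,0,0]},{"grip": 0.5,"xyz": [0,0,-10],"delta_rot": [0,0,0]},{"grip": 0.5,"xyz": [0,0,-15],"delta_rot": [0,0,0]},{"grip": 0.5,"xyz": [0,0,-20],"delta_rot": [0,0,0]},{"grip": 0.5,"xyz": [0,-5,-20],"delta_rot": [0,0,0]},{"grip": 0.5,"xyz": [0,-10,-20],"delta_rot": [0,0,0]},{"grip": 0.5,"xyz": [0,-15,-20],"delta_rot": [0,0,0]},{"grip": 0.5,"xyz": [0,-20,-20],"delta_rot": [0,0,0]},{"grip": 0.5,"xyz": [0,-20,-20],"delta_rot": [0,0,0]},{"grip": 0.5,"xyz": [0,-20,-20],"delta_rot": [0,0,0]}]}}

```text
t: 22.98
tool_pos: [0.4718, 0.0051, 0.2513]
tcp_rot: [0.691, 0.723, 0.0, 0.001]
ft_force: [0.1, 0.2, 0.3]
grip_width: 0.0429
finger_force: 0.0
```

```bash
python3 - <<'E'
from col import *
o=ctrl.observe();print(o['t'],o['tool_pos'],o['ft_force'])
a=shot('scene','s11.png');b=shot('top','t11.png');a0=cv2.imread('pics/s0.png');b0=cv2.imread('pics/t0.png')
uv=proj('top',[.462,.17,.006])[0];r=locate('top',b,uv,[.462,.17],z0=0.0,r=25);print(r[0],G(r[0]))
t=lambda x:cv2.resize(x[130:190,235:395],(400,150),interpolation=2); s=lambda x:cv2.resize(x[185:305,320:380],(200,400),interpolation=2)
cv2.imwrite('pics/c11.png',np.hstack([s(a0),s(a),np.vstack([t(b0),t(b),np.zeros((100,400,3),np.uint8)])]))
E
```

```text
22.975 [0.47182385 0.00511635 0.25131559] [0.09388457 0.19909397 0.30220126]
[0.46273838 0.1687235 ] [-0.09162391  0.02495221]
```

View pics/c11.png

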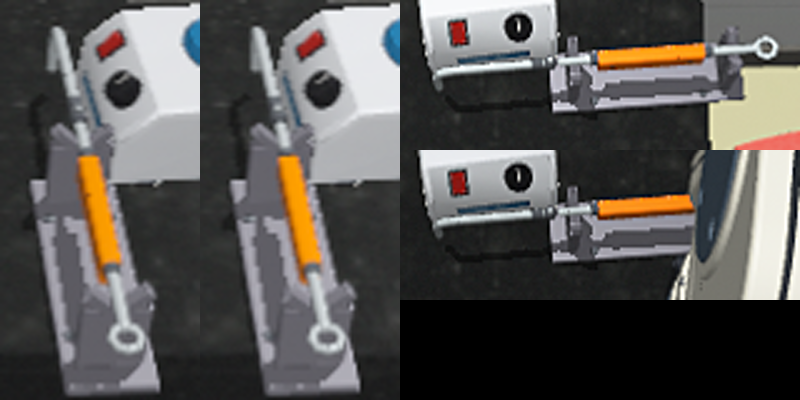

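The rod lies in its rest as it did at the start: eye, hook and handle match the first pictures. The collar is unmoved on the worktop, 92 mm in front of the pane.

```bash
python3 -c "
from plant import ctrl
print(ctrl.hand_in())"
```

```text
the job is handed in; nothing more can be done
None
```

I hooked the collar and drew it out flat onto the worktop, 92 mm in front of the pane and wholly off the tray; the rod is back in its rest, tip down and to the same side, and the job was handed in at about 23 s (no verdict was returned).

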